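# Anchor the bench monopod and hold its mast fully drawn out

### The arm

A 6-joint arm with a two-finger parallel gripper is mounted at the origin on a cart in front of the work surface, level with it; the furniture and walls round the work are solid. World frame = base frame: x ahead of the robot, y to its left, z up, the work surface at z = 0. Lengths are in m, angles in rad, forces in N, time in s.
With the tool pointing down it reaches from about 0.275 to 0.75 m from the base axis. Payload 10.2 kg.
Tool frame: the origin (TCP) lies at the very end of the fingers, on their centre line; the grasp point (between the pads) lies 19 mm behind it (tcp_to_grasp is the distance from the TCP to the grasp point, in m); z points along the fingers, y is the direction in which the jaws open and shut (so a half turn about z gives the same grasp; the last joint's range is limited). The gripper opens to 85 mm and grips with 20 to 120 N. Pads are 22 mm wide; open, the fingers measure 114 mm over their backs; the gripper's body (76 mm by 85 mm) begins 54 mm behind the grasp point. The pads swing forward as they close: fully open they stand 13 mm farther back than shut.
Start: joints at [-1.326, 0.313, 1.498, -0, 1.331, -0.223], TCP at [0.237, -0.469, 0.231] pointing down, gripper open.
Joint ranges: [-2.94, 2.94], [-0.97, 2.17], [0.19, 2.56], [-1.23, 4.37], [0.02, 3.11], [-2.88, 2.88]. Speed limits (rad/s): [2.39, 2.39, 3.01, 3.14, 3.14, 3.14].

### API

Orientations are given as a rotation vector (axis times angle).
In Python, from bench import sense, camera, finish_job, tcp_to_grasp gives the robot as it stands.
- The arm moves only by the tool servo_tool, never from a script. Its argument "steps" is a list of rows, each a list of 5 numbers: the gripper's target within -1 to 1 (shut at 1, half-way at 0, fully open at -1), then the shift along the tool's x, y, z in mm, then the turn about the tool's z in rad. In form: [[hand, dx, dy, dz, turn], ...]. A call has 1 to 5 rows; each row shifts and turns the commanded pose from where the row before left it, along the tool's axes as they then stand; what a row does not reach is not made up. A row lasts 1/8 s, in which the tool goes at most 62.5 mm and 10.7 degrees, less where a joint would pass 70% of its speed; a pose out of reach is approached as far as the arm can. A call with a gripper value outside its range is refused whole. The fingers move at their own pace and stop on an object; the grip force is fixed at half the most. Time passes only in rows, so rows that do not move let the fingers close. It gives the time, the measured TCP pose, the force and the opening at its end, in the units of the state.
- sense(): the state, without advancing time (a new reading comes with each control period).
- camera(name): name is "scene" or "top" or "wrist"; returns a dict with "pixels" (384x512x3 uint8, blue, green, red), "z_map" (384x512 float32, m along the optical axis (not along the pixel's ray), 0 where there is no reading), "mtx" (3x3 intrinsics, pixels), "rvec" (rotation vector, rad) and "tvec" (3), from world to camera coordinates, as OpenCV has them; the wrist camera has in their place "tool_from_camera" (4x4, takes a point from camera to tool coordinates, whose origin is the TCP and whose axes are the flange's). Camera axes: x right, y down, z forward; pixel columns grow to the right and rows downward; lengths in m; the calibration is good to about 2 mm. A picture is of the moment at which its call begins: read the wrist's pose just before it.
- finish_job(): hands the job in, once; it reports no verdict.
The state is a dict: "t": time; "qpos": joint angles; "joint_vel": joint speeds; "joint_torque": joint torques, N m; "tool_pos": TCP position; "tool_rot": TCP orientation; "wrist_force": force on the tool from outside, world axes, zero at the start; "ft_torque": the same for the moment, N m; "width": finger opening in m.
Only numpy, scipy, OpenCV 4.12 (cv2) and the standard library are available. Lean on these libraries where they do the work, as an engineer would, in place of code of your own. Each camera call takes 0.05 s, during which the arm holds its last target.

### The job

Ready the small camera monopod on the workbench: first fasten its foot by pushing the wing knob down and turning it clockwise until it stops, so that it stays down when you let go. Then squeeze the release button on the side of the mast's head, pull the head straight up past the first stop until the second stop is reached and both sections are fully out, and finish while still holding it up there with the gripper, because its springs would draw it back. Leave the tape roll and the two wood blocks alone.

Things in the scene. Friction and masses are not known exactly. Their poses are not given: they have to be found in the camera images.
- stand: The monopod's foot: a flat aluminium bar 64 (x) x 236 (y) x 12 mm, fixed to the bench top. Origin: centre of its underside, on the bench top; z up. The mast stands on it 75 mm from the origin towards -y of the bar; the knob's round housing (50 mm across, top 36 mm above the bench) stands 75 mm towards +y.
- knob_grip (a point): Grip point on the captive screw knob's wing, on its vertical axis; 70 mm above the bench while the knob is up. The black wing is 42 mm long (point x axis), 12 mm thick (point y axis: fingers close along it) and 31 mm high; its top is 9 mm above this point and its underside, on a 28 mm round collar, 22 mm below. Moves and turns with the knob.
- knob_push (a joint): How far the knob is pressed down, m: 0 up, 0.007 fully down. A spring (3 N at the top, about 6 N fully down) lifts it again unless its thread has caught. It must be pressed more than 0.0045 while it is turned; once caught it stays down at about 0.0045.
- knob_turn (a joint): Turn of the knob, rad, growing clockwise seen from above; starts between 0 and 0.15, stop at 1.4. Without pressing it is blocked at about 0.25; pressed down it turns freely with little friction, and catches beyond about 0.5.
- head: The mast's head: a black block 34 x 34 x 60 mm with rounded edges; origin at the centre of its underside, 97 mm above the bench when the mast is in; a 38 mm round rubber plate 4 mm thick and a 7 mm steel stud sit on top (highest point 71 mm above the origin). Does not turn on the foot.
- head_grip (a point): Centre of the head block, 30 mm above its underside and 30 mm below the block's top; 127 mm above the bench when the mast is in. Axes as the foot's. The grey round button (19 mm across) is at this height on the head's -x face, its face 23 mm from this point; the opposite (+x) face is 17 mm from it. Fingers that close along this x axis squeeze the button in.
- button (a joint): How far the release button is pressed into the head, m: 0 out, 0.0055 fully in (spring 2.5 N at the start, 5.3 N fully in). Until it is pressed about 0.004 a pin locks the mast in (only about 1 mm of play upwards; do not force it); once the mast is 15 mm out the pin is free. It gives before the other face does, so the gap between the fingers goes from 40 to 34.5 mm.
- mast_inner (a joint): Travel of the thin inner section, m: 0 in, 0.060 at the first stop. It moves first, straight up, against about 4 to 5 N in all.
- mast_mid (a joint): Travel of the thicker middle section, m: 0 in, 0.060 at the second stop. It follows once the inner section is at its stop, against about 8 to 9 N in all. The head's rise is the sum of both, 0.120 at the second stop; let go, springs draw both back.
- tape_roll: Bystander: roll of masking tape lying flat, 100 mm across, 25 mm high; origin at the centre of its underside.
- oak_block: Bystander: oak offcut 45 x 120 x 32 mm; origin at the centre of its underside.
- walnut_block: Bystander: dark walnut offcut 60 x 70 x 22 mm; origin at the centre of its underside.
Mind the look-alikes: they are no part of the job. There is more than one size of the stand; the one meant has the size given above.

How it is judged:
By the outcome, as a careful person would: the job done as asked, in the order asked, and still so for the second after the job is handed in, while the arm keeps its last pose, push and grip.
It also fails if it takes over 48 s, if anything falls off the work surface, if the arm or the gripper's body presses on something with over 40 N, if the wrist force passes 120 N, or if a joint passes its speed limit or range.

## Working session

There is one attempt and no reset: what is moved stays moved. The work goes in short steps, Python scripts to look and compute and a tool call to move; the robot and the scene stay as the last step left them, time stands still between calls to the robot, and variables do not carry over. Pictures are saved under pics/ and viewed, and the job is handed in when it is done.

Besides the shell and the picture viewer there is one more tool, called after "Request:" as name([rows], argument=value, ...), one row to a line, values as JSON. servo_tool: Moves the arm, as the interface text tells. Its arguments: {"type":"object","properties":{"steps":{"type":"array"}},"required":["steps"]}

```bash
mkdir -p pics; python3 - <<'E'
from bench import *
import cv2,numpy as np
s=sense();print({k:np.round(v,3).tolist() for k,v in s.items()},tcp_to_grasp)
for n in("scene","top"):
    c=camera(n);cv2.imwrite(f"pics/{n}0.png",c["pixels"]);np.savez(f"{n}0.npz",**c)
    print(n,c["mtx"],c["rvec"],c["tvec"])
E
```

```text
{'t': 0.0, 'qpos': [-1.326, 0.313, 1.498, 0.0, 1.331, -0.223], 'joint_vel': [0.001, -0.001, 0.002, 0.001, -0.001, -0.001], 'joint_torque': [0.0, -41.227, -25.974, -0.0, 0.004, 0.0], 'tool_pos': [0.237, -0.468, 0.231], 'tool_rot': [-3.055, -0.728, -0.0], 'wrist_force': [-0.188, -0.897, 0.192], 'ft_torque': [-0.109, 0.087, 0.045], 'width': 0.085} 0.0187
scene [[354.78572338   0.         255.46561046]
 [  0.         354.78572338 193.93445803]
 [  0.           0.           1.        ]] [ 0.66027807 -2.54944522  1.24082972] [0.56660247 0.24990113 1.03784716]
top [[406.05839366   0.         260.50936066]
 [  0.         406.05839366 196.13399106]
 [  0.           0.           1.        ]] [ 2.15071465 -2.20160791  0.0808258 ] [0.04362692 0.63230532 1.3269319 ]
```

View pics/scene0.png

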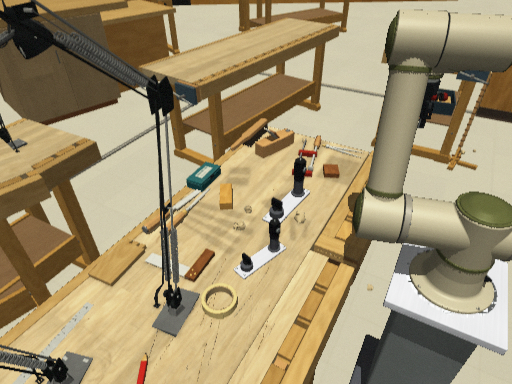

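View pics/top0.png

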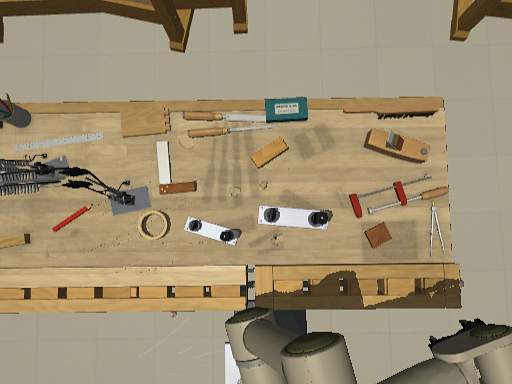

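The pictures show two look-alike stands. In the top view the left one is at about (212,230) and the right, larger one at about (294,217). In the scene view they are at (262,258) and (287,205). I'll measure both.

```bash
cat > h.py <<'E'
import numpy as np,cv2
def load(n): return dict(np.load(n))
def Rt(c): return cv2.Rodrigues(c["rvec"])[0],c["tvec"].reshape(3)
def ray(c,uv,z):
    R,t=Rt(c);p=cv2.undistortPoints(np.float64(uv).reshape(-1,1,2),c["mtx"],None).reshape(-1,2)
    d=np.c_[p,np.ones(len(p))]@R; o=-R.T@t
    return o+d*((z-o[2])/d[:,2])[:,None]
def cloud(c):
    R,t=Rt(c);z=c["z_map"];v,u=np.mgrid[:384,:512];K=c["mtx"]
    P=np.stack([(u-K[0,2])/K[0,0]*z,(v-K[1,2])/K[1,1]*z,z],-1)
    return (P-t)@R
E
python3 - <<'E'
from h import *
c=load("top0.npz");im=c["pixels"]
m=((im.min(2)>185)).astype(np.uint8)
P=cloud(c)
for (x0,y0,x1,y1) in [(180,205,248,250),(250,195,340,240)]:
    mm=np.zeros_like(m);mm[y0:y1,x0:x1]=m[y0:y1,x0:x1]
    pts=np.argwhere(mm)[:,::-1]
    W=ray(c,pts,0.012)[:,:2].astype(np.float32)
    r=cv2.minAreaRect(W);print(len(pts),r,cv2.boxPoints(r).round(3).tolist())
    sub=P[y0:y1,x0:x1]; 
    for lo,hi in((.03,.06),(.06,.1),(.1,.2)):
        k=(sub[...,2]>lo)&(sub[...,2]<hi)&(c["z_map"][y0:y1,x0:x1]>0)
        if k.sum(): print(lo,k.sum(),sub[k].mean(0).round(3),sub[k].max(0).round(3),sub[k].min(0).round(3))
cr=cv2.resize(im[190:255,175:345],None,fx=4.5,fy=4.5,interpolation=cv2.INTER_CUBIC);cv2.imwrite("pics/crop0.png",cr)
s=load("scene0.npz")["pixels"];cv2.imwrite("pics/crop1.png",cv2.resize(s[150:280,225:335],None,fx=4.5,fy=4.5,interpolation=cv2.INTER_CUBIC))
E
```

```text
418 ((0.5225042700767517, 0.19770914316177368), (0.17759408056735992, 0.0463046059012413), 71.84255981445312) [[0.4729999899864197, 0.12099999934434891], [0.5170000195503235, 0.10599999874830246], [0.5720000267028809, 0.2750000059604645], [0.527999997138977, 0.289000004529953]]
0.03 43 [0.539 0.251 0.045] [0.555 0.268 0.06 ] [0.523 0.234 0.03 ]
0.06 22 [0.525 0.197 0.069] [0.552 0.258 0.097] [0.494 0.127 0.061]
0.1 83 [0.503 0.142 0.122] [0.517 0.156 0.13 ] [0.486 0.128 0.102]
746 ((0.561152458190918, -0.07731243222951889), (0.23184753954410553, 0.060133278369903564), 83.81864166259766) [[0.5189999938011169, -0.1889999955892563], [0.5789999961853027, -0.19599999487400055], [0.6039999723434448, 0.03500000014901161], [0.5440000295639038, 0.04100000113248825]]
0.03 164 [ 0.556 -0.016  0.037] [0.592 0.019 0.056] [ 0.49  -0.147  0.03 ]
0.06 59 [ 0.565 -0.026  0.079] [0.588 0.003 0.093] [ 0.536 -0.145  0.063]
0.1 167 [ 0.551 -0.15   0.155] [ 0.571 -0.134  0.169] [ 0.532 -0.171  0.109]
```

View pics/crop0.png

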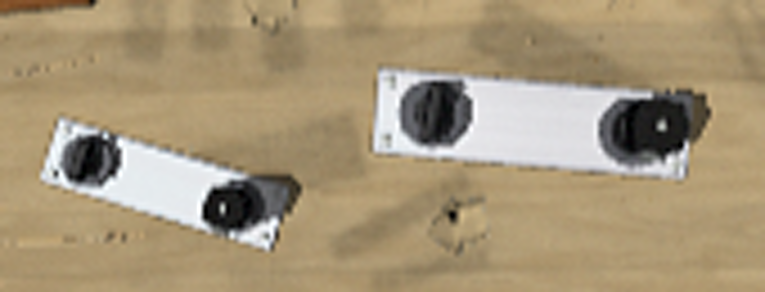

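View pics/crop1.png

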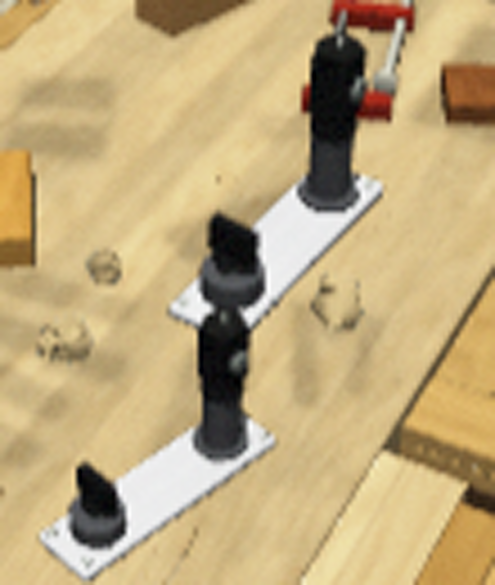

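The larger stand measures 232 x 60 mm on the mask, against the 236 x 64 given. The other is 178 x 46 mm. In the crop, candidates by top-view pixel are the knobs at (195,225), left and wrong, and (271,215), right and chosen. The heads are at (226,236), wrong, and (322,218), chosen. The chosen head's button faces the robot. I'll move above its knob and look with the wrist camera.

Request:
servo_tool([
  [-1, 42, -22, 0, 0],
  [-1, 42, -22, 0, 0],
  [-1, 42, -22, 0, 0],
  [-1, 42, -22, 0, 0],
  [-1, 42, -22, 0, 0],
])

```text
t: 0.72
tool_pos: [0.3752, -0.2743, 0.2311]
tool_rot: [-3.056, -0.728, 0.0]
wrist_force: [0.1, -0.9, 0.2]
width: 0.0853
```

Request:
servo_tool([
  [-1, 42, -22, 0, 0],
  [-1, 42, -22, 0, 0],
  [-1, 42, -22, 0, 0],
  [-1, 42, -22, 0, 0],
  [-1, 42, -22, 0, 0],
])

```text
t: 1.35
tool_pos: [0.513, -0.0814, 0.2311]
tool_rot: [-3.056, -0.728, 0.001]
wrist_force: [0.0, -0.7, 0.5]
width: 0.0851
```

Request:
servo_tool([
  [-1, 0, 0, 0, -0.18],
  [-1, 0, 0, 0, -0.18],
  [-1, 0, 0, 0, -0.18],
  [-1, 0, 0, 0, -0.18],
  [-1, 0, 0, 0, -0.18],
])

```text
t: 1.98
tool_pos: [0.5122, -0.0828, 0.2309]
tool_rot: [-2.429, -1.992, 0.001]
wrist_force: [-0.3, -0.3, -0.3]
width: 0.0856
```

Request:
servo_tool([
  [-1, 0, 0, 0, -0.18],
  [-1, 0, 0, 0, -0.18],
  [-1, 0, 0, 0, -0.18],
  [-1, 0, 0, 0, -0.18],
  [-1, 0, 0, 0, -0.18],
])

```text
t: 2.6
tool_pos: [0.5122, -0.0828, 0.231]
tool_rot: [-1.321, -2.85, 0.0]
wrist_force: [-0.4, 0.4, -0.2]
width: 0.0851
```

Request:
servo_tool([
  [-1, 0, 0, 0, -0.18],
  [-1, 0, 0, 0, -0.18],
  [-1, 0, 0, 0, -0.18],
  [-1, 0, 0, 0, -0.12],
])

```text
t: 3.1
tool_pos: [0.5122, -0.0828, 0.231]
tool_rot: [-0.328, -3.124, -0.0]
wrist_force: [0.1, 0.1, 0.2]
width: 0.0856
```

```bash
python3 - <<'E'
from bench import *
import cv2,numpy as np
s=sense();print({k:np.round(v,3).tolist() for k,v in s.items()})
c=camera("wrist");cv2.imwrite("pics/w1.png",c["pixels"]);np.savez("w1.npz",pos=s["tool_pos"],rot=s["tool_rot"],**c)
print(c["tool_from_camera"],c["mtx"])
E
```

```text
{'t': 3.1, 'qpos': [-0.386, 0.3, 1.516, 0.0, 1.326, -1.748], 'joint_vel': [0.0, 0.001, -0.001, -0.001, 0.0, -0.934], 'joint_torque': [0.003, -40.56, -25.938, -0.001, 0.002, 1.016], 'tool_pos': [0.512, -0.083, 0.231], 'tool_rot': [-0.328, -3.124, -0.0], 'wrist_force': [0.08, 0.076, 0.233], 'ft_torque': [-0.03, 0.008, 0.034], 'width': 0.086}
[[ 1.05917874e-03 -9.63887414e-01 -2.66307962e-01  6.87015125e-02]
 [ 9.99999062e-01  1.25205951e-03 -5.54495868e-04  9.93196669e-04]
 [ 8.67905006e-04 -2.66307125e-01  9.63887837e-01 -1.42588806e-01]
 [ 0.00000000e+00  0.00000000e+00  0.00000000e+00  1.00000000e+00]] [[277.24046935   0.         250.96728249]
 [  0.         277.24046935 189.7450053 ]
 [  0.           0.           1.        ]]
```

View pics/w1.png

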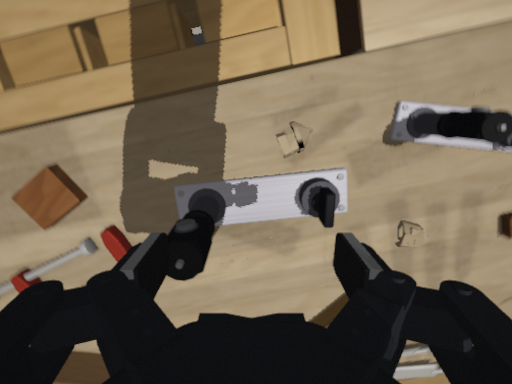

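The wrist picture shows the chosen stand's knob at (319,196) with the wing pointing down the image. Its mast is at (200,225), and the small stand is at the right edge, around (455,125).

```bash
cat >> h.py <<'E'
def wr(c):
    "camera->world 4x4"
    T=np.eye(4);T[:3,:3]=cv2.Rodrigues(c["rot"])[0];T[:3,3]=c["pos"];return T@c["tool_from_camera"]
def wray(c,uv,z):
    T=wr(c);p=cv2.undistortPoints(np.float64(uv).reshape(-1,1,2),c["mtx"],None).reshape(-1,2)
    d=np.c_[p,np.ones(len(p))]@T[:3,:3].T;o=T[:3,3];return o+d*((z-o[2])/d[:,2])[:,None]
def wcloud(c):
    T=wr(c);z=c["z_map"];v,u=np.mgrid[:384,:512];K=c["mtx"]
    P=np.stack([(u-K[0,2])/K[0,0]*z,(v-K[1,2])/K[1,1]*z,z],-1);return P@T[:3,:3].T+T[:3,3]
E
python3 - <<'E'
from h import *
c=load("w1.npz");im=c["pixels"]
hs=cv2.cvtColor(im,cv2.COLOR_BGR2HSV)
m=((im.min(2)>105)&(hs[...,1]<45)).astype(np.uint8);m[:, :165]=0;m[:,360:]=0;m[:160]=0;m[240:]=0
cc=np.argwhere(m)[:,::-1]
r=cv2.minAreaRect(wray(c,cc,.012)[:,:2].astype(np.float32));print(len(cc),r)
P=wcloud(c);ok=c["z_map"]>0
reg=np.zeros_like(ok);reg[165:240,290:345]=1
for lo,hi in((.03,.045),(.072,.09)):
    k=reg&ok&(P[...,2]>lo)&(P[...,2]<hi)
    if k.sum()>3: print(lo,k.sum(),cv2.minAreaRect(P[k][:,:2].astype(np.float32)),P[k][:,2].mean())
reg=np.zeros_like(ok);reg[190:285,150:225]=1
for lo,hi in((.15,.156),(.157,.165)):
    k=reg&ok&(P[...,2]>lo)&(P[...,2]<hi)
    if k.sum()>3: print(lo,k.sum(),cv2.minAreaRect(P[k][:,:2].astype(np.float32)),P[k][:,2].mean())
cv2.imwrite("pics/m1.png",cv2.resize(np.hstack([im[150:290,150:370],cv2.cvtColor(m*255,cv2.COLOR_GRAY2BGR)[150:290,150:370]]),None,fx=1.8,fy=1.8))
E
```

```text
3672 ((0.5613896250724792, -0.048776254057884216), (0.17652732133865356, 0.06458849459886551), 84.34780883789062)
0.03 610 ((0.5650892853736877, -0.004586085677146912), (0.04551217332482338, 0.04886750131845474), 9.714859962463379) 0.035542074707953834
0.072 403 ((0.5669358968734741, -0.003987406380474567), (0.012331662699580193, 0.04137266427278519), 78.3704833984375) 0.07792064870085323
0.15 164 ((0.5460959076881409, -0.14188706874847412), (0.04176432639360428, 0.019959652796387672), 32.098777770996094) 0.15320934837307026
0.157 1113 ((0.5526627898216248, -0.14918199181556702), (0.029531018808484077, 0.03810982033610344), 72.38367462158203) 0.16088998767941712
```

View pics/m1.png

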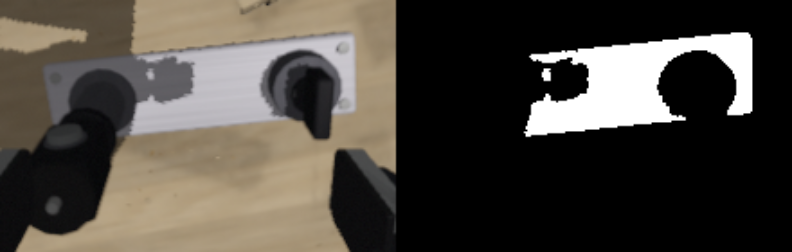

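Request:
servo_tool([
  [-1, -18.5, 44, 0, 0],
  [-1, -18.3, 44.6, 0, 0],
  [-1, 0, 0, 40, 0],
  [-1, 0, 0, 40, 0],
  [-1, 0, 0, 0, 0],
])

```text
t: 3.78
tool_pos: [0.5657, -0.0037, 0.1489]
tool_rot: [-0.337, -3.117, -0.001]
wrist_force: [-0.2, -0.3, 0.8]
width: 0.0858
```

```bash
python3 - <<'E'
from bench import *
from h import *
s=sense();print({k:np.round(v,4).tolist() for k,v in s.items()})
c=camera("wrist");cv2.imwrite("pics/w2.png",c["pixels"]);np.savez("w2.npz",pos=s["tool_pos"],rot=s["tool_rot"],**c)
c=load("w2.npz");P=wcloud(c);k=(c["z_map"]>0)&(P[...,2]>.074)&(P[...,2]<.085)&(np.hypot(P[...,0]-.567,P[...,1]+.004)<.03)
print(k.sum(),cv2.minAreaRect(P[k][:,:2].astype(np.float32)),P[k].mean(0))
R=cv2.Rodrigues(c["rot"])[0];print(R,np.arctan2(R[1,1],R[0,1]))
E
```

```text
{'t': 3.775, 'qpos': [-0.2136, 0.4786, 1.4808, 0.0, 1.1882, -1.5693], 'joint_vel': [-0.0037, -0.0554, -0.0812, 0.0016, 0.0392, -0.0068], 'joint_torque': [0.169, -44.6864, -22.4828, 0.0024, -0.4612, 0.0121], 'tool_pos': [0.5657, -0.0037, 0.1489], 'tool_rot': [-0.3367, -3.1174, -0.001], 'wrist_force': [-0.1544, -0.3417, 0.7721], 'ft_torque': [-0.0313, 0.0416, 0.0142], 'width': 0.0858}
696 ((0.5672353506088257, -0.003932108171284199), (0.011359704658389091, 0.04123373329639435), 78.10658264160156) [ 0.56620501 -0.00346601  0.07847521]
[[-9.76924270e-01  2.13503479e-01 -5.93588806e-03]
 [ 2.13499480e-01  9.76942303e-01  1.30684996e-03]
 [ 6.07803717e-03  9.38443407e-06 -9.99981529e-01]] 1.3556365957100058
```

View pics/w2.png

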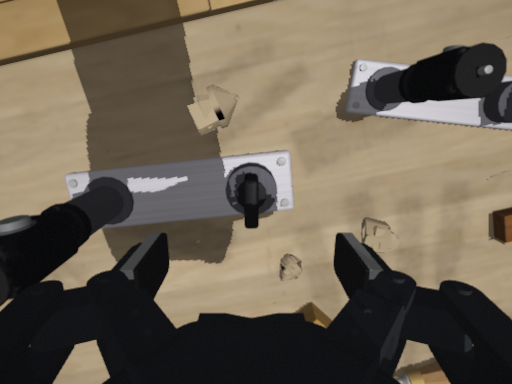

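The wing, at (251,200), lies centred between the fingers and is aligned to within 0.01 rad. I'll descend and close.

Request:
servo_tool([
  [-1, 0, 0, 45, 0],
  [-1, 0, 0, 35, 0],
  [-1, 0, 0, 15, 0],
  [-1, 0, 0, 4, 0],
  [-1, 0, 0, 0, 0],
])

```text
t: 4.45
tool_pos: [0.568, -0.0043, 0.0537]
tool_rot: [0.335, 3.121, -0.0]
wrist_force: [-0.1, -1.2, -0.6]
width: 0.0855
```

Request:
servo_tool([
  [1, 0, 0, 0, 0],
  [1, 0, 0, 0, 0],
  [1, 0, 0, 0, 0],
  [1, 0, 0, 0, 0],
  [1, 0, 0, 0, 0],
])

```text
t: 5.08
tool_pos: [0.5672, -0.0041, 0.0525]
tool_rot: [0.335, 3.124, -0.0]
wrist_force: [-1.0, -0.1, 3.3]
width: 0.0104
```

Request:
servo_tool([
  [1, 0, 0, 0, 0],
  [1, 0, 0, 0, 0],
  [1, 0, 0, 0, 0],
])

```text
t: 5.45
tool_pos: [0.5672, -0.0041, 0.0524]
tool_rot: [0.335, 3.123, -0.0]
wrist_force: [-1.1, 0.2, 2.4]
width: 0.0107
```

Request:
servo_tool([
  [1, 0, 0, 2, 0],
  [1, 0, 0, 2, 0],
  [1, 0, 0, 2, 0],
  [1, 0, 0, 0.5, 0],
  [1, 0, 0, 0, 0],
])

```text
t: 6.08
tool_pos: [0.5672, -0.0041, 0.0459]
tool_rot: [0.335, 3.123, 0.0]
wrist_force: [0.5, 0.4, 6.3]
width: 0.0112
```

Request:
servo_tool([
  [1, 0, 0, 0, 0.15],
  [1, 0, 0, 0, 0.15],
  [1, 0, 0, 0, 0.15],
  [1, 0, 0, 0, 0.15],
  [1, 0, 0, 0, 0],
])

```text
t: 6.7
tool_pos: [0.5677, -0.0034, 0.0461]
tool_rot: [1.242, 2.885, 0.003]
wrist_force: [1.6, 4.7, 4.3]
width: 0.0107
```

Request:
servo_tool([
  [1, 0, 0, 0, 0.15],
  [1, 0, 0, 0, 0.15],
  [1, 0, 0, 0, 0.15],
  [1, 0, 0, 0, 0.1],
  [1, 0, 0, 0, 0],
])

```text
t: 7.32
tool_pos: [0.5684, -0.0031, 0.0463]
tool_rot: [1.977, 2.439, 0.005]
wrist_force: [4.9, 7.2, 4.3]
width: 0.0106
```

```bash
python3 - <<'E'
from bench import *
import numpy as np
s=sense();print({k:np.round(v,4).tolist() for k,v in s.items()})
E
```

```text
{'t': 7.325, 'qpos': [-0.2125, 0.6105, 1.569, 0.0028, 0.959, -0.4224], 'joint_vel': [-0.0011, 0.0022, -0.0002, 0.0003, 0.0022, -0.0331], 'joint_torque': [-4.258, -46.1589, -17.9494, -1.9289, 0.791, 0.4111], 'tool_pos': [0.5684, -0.0031, 0.0463], 'tool_rot': [1.9775, 2.4389, 0.0054], 'wrist_force': [4.9271, 7.2093, 4.3467], 'ft_torque': [1.5003, -0.9336, -0.0104], 'width': 0.0106}
```

Request:
servo_tool([
  [1, 0.7, 0.5, 0, 0],
  [1, 0, 0, 0, 0.08],
  [1, 0, 0, 0, 0.08],
  [1, 0, 0, 0, 0.04],
  [1, 0, 0, 0, 0],
])

```text
t: 7.95
tool_pos: [0.5687, -0.0028, 0.0464]
tool_rot: [2.207, 2.232, 0.004]
wrist_force: [5.1, 4.9, 4.7]
width: 0.0109
```

```bash
cat > st.py <<'E'
from bench import *
import numpy as np,cv2
s=sense();R=cv2.Rodrigues(np.array(s["tool_rot"]))[0]
print({k:np.round(s[k],4).tolist() for k in("t","qpos","tool_pos","wrist_force","ft_torque","width")},"ydir",np.arctan2(R[1,1],R[0,1]))
E
python3 st.py
```

```text
{'t': 7.95, 'qpos': [-0.2113, 0.6111, 1.5677, 0.0009, 0.9594, -0.2228], 'tool_pos': [0.5687, -0.0028, 0.0464], 'wrist_force': [5.0709, 4.8862, 4.684], 'ft_torque': [0.9537, -0.8561, 0.8264], 'width': 0.0109} ydir 0.011021527122972543
```

Request:
servo_tool([
  [1, 0, 0, 0, 0.04],
  [1, 0, 0, 0, 0],
])

```text
t: 8.2
tool_pos: [0.5687, -0.0029, 0.0464]
tool_rot: [2.25, 2.189, 0.003]
wrist_force: [3.7, 4.7, 5.1]
width: 0.0107
```

```bash
python3 st.py
```

```text
{'t': 8.2, 'qpos': [-0.2111, 0.611, 1.5677, 0.0004, 0.9594, -0.1837], 'tool_pos': [0.5687, -0.0029, 0.0464], 'wrist_force': [3.7247, 4.7336, 5.0667], 'ft_torque': [0.8717, -0.8157, 1.2786], 'width': 0.0107} ydir -0.027692525900682507
```

The torque about the vertical climbs from 0 to 0.83 to 1.28 N m, so the knob is at its stop. I'll release it and rise.

Request:
servo_tool([
  [-1, 0, 0, 0, 0],
  [-1, 0, 0, 0, 0],
  [-1, 0, 0, 0, 0],
  [-1, 0, 0, 0, 0],
  [-1, 0, 0, -20, 0],
])

```text
t: 8.82
tool_pos: [0.5666, -0.0032, 0.0648]
tool_rot: [-2.256, -2.183, 0.003]
wrist_force: [-0.1, -0.5, 0.3]
width: 0.0857
```

Request:
servo_tool([
  [-1, 0, 0, -45, 0],
  [-1, 0, 0, -50, 0],
  [-1, 0, 0, -40, 0],
  [-1, 0, 0, -30, 0],
  [-1, 0, 0, 0, 0],
])

```text
t: 9.45
tool_pos: [0.5682, -0.0034, 0.2328]
tool_rot: [2.255, 2.182, 0.004]
wrist_force: [-0.9, 0.2, -0.2]
width: 0.0854
```

```bash
python3 st.py; python3 - <<'E'
from bench import *
from h import *
s=sense()
c=camera("wrist");cv2.imwrite("pics/w3.png",c["pixels"]);np.savez("w3.npz",pos=s["tool_pos"],rot=s["tool_rot"],**c)
c=load("w3.npz");P=wcloud(c);ok=c["z_map"]>0
k=ok&(P[...,2]>.055)&(P[...,2]<.085)&(np.hypot(P[...,0]-.567,P[...,1]+.004)<.03)
if k.sum(): print(k.sum(),cv2.minAreaRect(P[k][:,:2].astype(np.float32)),np.percentile(P[k][:,2],[5,50,95]))
k&=P[...,2]>.068
if k.sum(): print(k.sum(),cv2.minAreaRect(P[k][:,:2].astype(np.float32)),np.percentile(P[k][:,2],[5,50,95]))
for lo,hi in((.155,.164),(.164,.172)):
    k=ok&(P[...,2]>lo)&(P[...,2]<hi)&(np.hypot(P[...,0]-.553,P[...,1]+.152)<.03)
    if k.sum()>3: print(lo,k.sum(),cv2.minAreaRect(P[k][:,:2].astype(np.float32)),P[k].mean(0))
E
```

```text
{'t': 9.45, 'qpos': [-0.2122, 0.4053, 1.3637, -0.0, 1.3684, -0.1794], 'tool_pos': [0.5682, -0.0034, 0.2328], 'wrist_force': [-0.945, 0.1833, -0.203], 'ft_torque': [0.0041, 0.0272, -0.0099], 'width': 0.0854} ydir -0.03281479848249423
404 ((0.5676416158676147, -0.003071799874305725), (0.011945080012083054, 0.04199686273932457), 3.555621385574341) [0.06954655 0.07421188 0.07551126]
385 ((0.5676491260528564, -0.003145013004541397), (0.011942722834646702, 0.04185010492801666), 3.5417685508728027) [0.07210303 0.07425481 0.07554293]
```

View pics/w3.png

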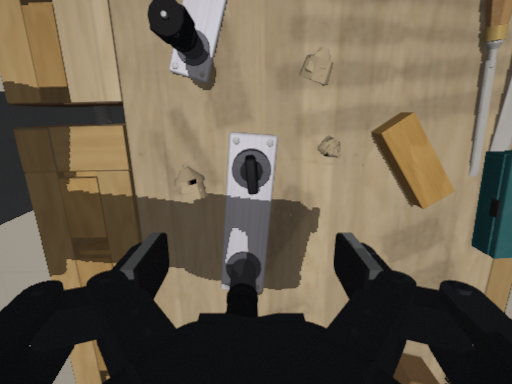

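The knob stayed down. Its top is at 74.3 mm against 79 mm before, and the wing angle gives a turn of about 1.41 rad. In the picture the knob is at (252,172) and the mast at (243,275). Next is the head.

Request:
servo_tool([
  [-1, -40, -3, 0, 0],
  [-1, -40, -3, 0, 0],
  [-1, -40, -3, 0, 0],
  [-1, -30, -1.6, 0, 0],
  [-1, 0, 0, 0, 0.065],
])

```text
t: 10.12
tool_pos: [0.5511, -0.1547, 0.2288]
tool_rot: [-2.33, -2.103, 0.002]
wrist_force: [0.4, 0.7, 0.1]
width: 0.0852
```

Request:
servo_tool([
  [-1, 0, 0, 0, 0],
])

```text
t: 10.25
tool_pos: [0.5515, -0.1529, 0.2293]
tool_rot: [-2.326, -2.108, 0.001]
wrist_force: [-0.4, -0.0, 0.2]
width: 0.0853
```

```bash
python3 st.py; python3 - <<'E'
from bench import *
from h import *
s=sense()
c=camera("wrist");cv2.imwrite("pics/w4.png",c["pixels"]);np.savez("w4.npz",pos=s["tool_pos"],rot=s["tool_rot"],**c)
c=load("w4.npz");P=wcloud(c);ok=c["z_map"]>0
for lo,hi in((.09,.156),(.155,.164),(.164,.172)):
    k=ok&(P[...,2]>lo)&(P[...,2]<hi)&(np.hypot(P[...,0]-.553,P[...,1]+.152)<.032)
    if k.sum()>3: print(lo,k.sum(),cv2.minAreaRect(P[k][:,:2].astype(np.float32)),P[k].mean(0))
E
```

```text
{'t': 10.25, 'qpos': [-0.4751, 0.4206, 1.3505, 0.0, 1.373, -0.3772], 'tool_pos': [0.5515, -0.1529, 0.2293], 'wrist_force': [-0.4328, -0.019, 0.1827], 'ft_torque': [-0.0695, 0.0178, 0.0658], 'width': 0.0853} ydir -0.09795616043065077
0.09 624 ((0.5487136244773865, -0.15065866708755493), (0.03445693105459213, 0.03980276733636856), 83.98130798339844) [ 0.54985152 -0.13824347  0.13229032]
0.155 1661 ((0.5519150495529175, -0.15204833447933197), (0.037149567157030106, 0.03691176697611809), 83.09156799316406) [ 0.55170885 -0.15106345  0.16070893]
0.164 54 ((0.5517465472221375, -0.1521247774362564), (0.005539826583117247, 0.005259209778159857), 17.541603088378906) [ 0.5516603  -0.15176017  0.16756037]
```

View pics/w4.png

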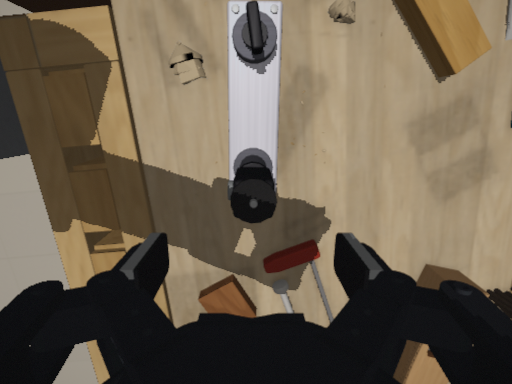

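The head's stud is at (253,203), giving a centre of (0.552,-0.152), and the fingers are aligned with the foot's x axis. I'll descend and squeeze.

Request:
servo_tool([
  [-1, 0.8, 0.2, 30, 0],
  [-1, 0, 0, 40, 0],
  [-1, 0, 0, 35, 0],
  [-1, 0, 0, 14, 0],
  [-1, 0, 0, 2, 0],
])

```text
t: 10.92
tool_pos: [0.5522, -0.1518, 0.1096]
tool_rot: [-2.326, -2.111, 0.0]
wrist_force: [0.6, -0.4, 0.9]
width: 0.0853
```

Request:
servo_tool([
  [-1, 0, 0, 0, 0],
  [1, 0, 0, 0, 0],
  [1, 0, 0, 0, 0],
  [1, 0, 0, 0, 0],
  [1, 0, 0, 0, 0],
])

```text
t: 11.55
tool_pos: [0.5527, -0.1522, 0.1105]
tool_rot: [2.327, 2.109, 0.001]
wrist_force: [1.8, -0.2, 5.5]
width: 0.0339
```

Request:
servo_tool([
  [1, 0, 0, 0, 0],
  [1, 0, 0, 0, 0],
  [1, 0, 0, 0, 0],
  [1, 0, 0, 0, 0],
])

```text
t: 12.05
tool_pos: [0.5527, -0.1522, 0.1106]
tool_rot: [2.327, 2.109, 0.001]
wrist_force: [1.6, 0.3, 5.8]
width: 0.0337
```

```bash
python3 st.py
```

```text
{'t': 12.05, 'qpos': [-0.4731, 0.5337, 1.5027, 0.0002, 1.1037, -0.3749], 'tool_pos': [0.5527, -0.1522, 0.1106], 'wrist_force': [1.5881, 0.276, 5.8468], 'ft_torque': [0.1135, 0.3376, -0.2576], 'width': 0.0337} ydir -0.09830528220060313
```

Request:
servo_tool([
  [1, 0, 0, -2, 0],
  [1, 0, 0, -3, 0],
  [1, 0, 0, -3, 0],
  [1, 0, 0, 0, 0],
])

```text
t: 12.55
tool_pos: [0.5525, -0.1522, 0.1177]
tool_rot: [2.327, 2.109, 0.001]
wrist_force: [4.4, -0.6, -3.3]
width: 0.0333
```

Request:
servo_tool([
  [1, 0, 0, -8, 0],
  [1, 0, 0, -10, 0],
  [1, 0, 0, -10, 0],
  [1, 0, 0, -10, 0],
  [1, 0, 0, 0, 0],
])

```text
t: 13.18
tool_pos: [0.5524, -0.1521, 0.1559]
tool_rot: [2.327, 2.109, 0.001]
wrist_force: [5.1, -1.3, -3.6]
width: 0.0333
```

Request:
servo_tool([
  [1, 0, 0, -8, 0],
  [1, 0, 0, -8, 0],
  [1, 0, 0, -8, 0],
  [1, 0, 0, -8, 0],
  [1, 0, 0, 0, 0],
])

```text
t: 13.8
tool_pos: [0.5523, -0.1521, 0.1872]
tool_rot: [-2.328, -2.11, -0.0]
wrist_force: [6.7, -1.5, -6.0]
width: 0.0332
```

Request:
servo_tool([
  [1, 0, 0, -8, 0],
  [1, 0, 0, -8, 0],
  [1, 0, 0, -8, 0],
  [1, 0, 0, -4, 0],
  [1, 0, 0, 0, 0],
])

```text
t: 14.42
tool_pos: [0.5524, -0.1521, 0.2149]
tool_rot: [-2.327, -2.11, -0.0]
wrist_force: [5.5, -1.6, -6.7]
width: 0.0342
```

Request:
servo_tool([
  [1, 0, 0, -6, 0],
  [1, 0, 0, -5, 0],
  [1, 0, 0, -3, 0],
  [1, 0, 0, 0, 0],
])

```text
t: 14.92
tool_pos: [0.5524, -0.1521, 0.2287]
tool_rot: [-2.327, -2.109, -0.0]
wrist_force: [6.4, -0.4, -6.3]
width: 0.0338
```

Request:
servo_tool([
  [1, 0, 0, -1.5, 0],
  [1, 0, 0, 0, 0],
])

```text
t: 15.18
tool_pos: [0.5523, -0.1521, 0.23]
tool_rot: [-2.327, -2.109, 0.0]
wrist_force: [5.9, -1.3, -6.5]
width: 0.0335
```

Request:
servo_tool([
  [1, 0, 0, -1.5, 0],
  [1, 0, 0, 0, 0],
])

```text
t: 15.42
tool_pos: [0.5523, -0.1521, 0.2308]
tool_rot: [-2.327, -2.109, 0.0]
wrist_force: [6.5, -1.7, -11.3]
width: 0.0335
```

Request:
servo_tool([
  [1, 0, 0, -1, 0],
  [1, 0, 0, 0, 0],
  [1, 0, 0, 0, 0],
])

```text
t: 15.8
tool_pos: [0.5523, -0.152, 0.2309]
tool_rot: [-2.326, -2.108, 0.001]
wrist_force: [8.5, -1.8, -17.2]
width: 0.0333
```

```bash
python3 st.py; python3 - <<'E'
from bench import *
from h import *
s=sense()
c=camera("scene");np.savez("s5.npz",**c)
im=c["pixels"];cv2.imwrite("pics/s5.png",cv2.resize(im[90:290,210:400],None,fx=3,fy=3,interpolation=cv2.INTER_CUBIC))
d=cv2.absdiff(im,load("scene0.npz")["pixels"]).max(2)
print("left small stand/tape diffs", (d[240:320,195:255]>60).sum())
w=camera("wrist");cv2.imwrite("pics/w5.png",w["pixels"]);w.update(pos=s["tool_pos"],rot=s["tool_rot"])
P=wcloud(w);ok=w["z_map"]>0
k=ok&(P[...,2]>.068)&(P[...,2]<.085)&(np.hypot(P[...,0]-.567,P[...,1]+.004)<.03)
if k.sum()>3: print(k.sum(),cv2.minAreaRect(P[k][:,:2].astype(np.float32)),np.percentile(P[k][:,2],[5,50,95]))
k=ok&(P[...,2]>.2)&(np.hypot(P[...,0]-.552,P[...,1]+.152)<.02)
print(np.percentile(P[k][:,2],[5,50,75,95,100]))
E
```

```text
{'t': 15.8, 'qpos': [-0.4733, 0.4205, 1.3465, 0.0005, 1.3768, -0.3751], 'tool_pos': [0.5523, -0.152, 0.2309], 'wrist_force': [8.522, -1.7999, -17.2494], 'ft_torque': [-0.5683, -1.935, -0.2799], 'width': 0.0333} ydir -0.09829220927322192
left small stand/tape diffs 0
592 ((0.5675918459892273, -0.0035580676048994064), (0.012071057222783566, 0.041255343705415726), 3.545732021331787) [0.07163666 0.07416312 0.07568931]
[0.24506957 0.28168723 0.3154834  0.32495137 0.32889659]
```

View pics/s5.png

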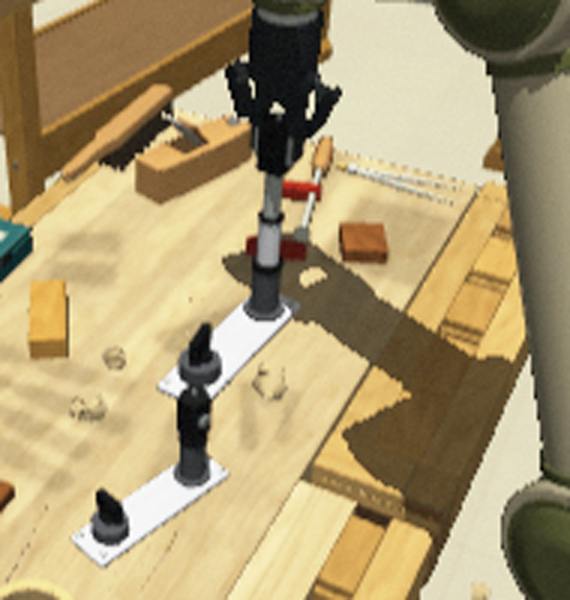

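View pics/w5.png

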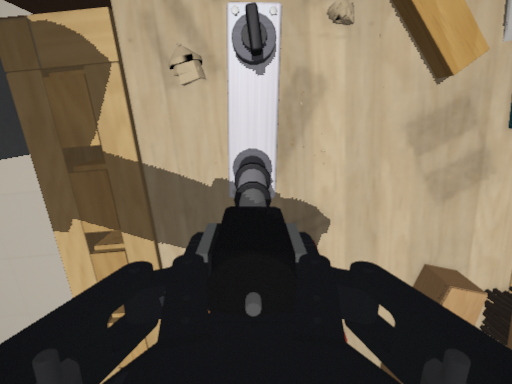

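The scene crop shows both mast sections out at (265,235) and the head held in the jaws at (275,145). The knob is still down and turned at (200,355). TCP height no longer rises while the pull grows from 6.5 to 17 N, so the second stop is reached.

```bash
python3 -c "
from bench import *
print(finish_job()); s=sense(); print(s['t'],s['tool_pos'],s['wrist_force'],s['width'])"
```

```text
the job is handed in; nothing more can be done
None
the job is handed in; nothing more can be done
```

I fastened the foot of the larger stand and pulled its head up to the second stop. The job was handed in at about 16 s with the gripper still holding the head there; no verdict was reported.

- **Stand choice:** the stand I used measured 232 x 60 mm in the top view, against the 236 x 64 mm given. The look-alike was about 178 x 46 mm, and I left it alone.
- **Knob:** I pressed it 6.5 mm and turned it clockwise until the torque rose to 1.3 N m, then let go. It stayed down: the wing top is at 74 mm (79 mm before), and the wing angle gives about 1.41 rad. A second look just before hand-in gave the same.
- **Head:** I squeezed the button until the gap read 33.7 mm, where 34.5 mm was expected. The gripper also read about 1.4 mm low on the knob wing, so I took the button as fully in. The mast unlocked on the first gentle pull.
- **Mast:** the head rose about 120 mm. At the end the height stopped changing while the pull grew from 6.5 to 17 N, and the scene picture shows both sections out.
- **Forces below the description:** the pull during travel read about 3.5 N and then 6.5 N, a little under the 4–5 N and 8–9 N given. I think this is a sensor offset from closing the grip. A sideways force of 6–8 N on the head remained while holding it.
- **Bystanders:** I did not go near the tape roll or the wood blocks. I compared pictures only around the tape roll and the small stand, and found no change there.

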